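Trip test of the worktop breaker box

ROBOT

A 7-joint arm with a two-finger parallel gripper is mounted at the origin on the work surface. World frame = base frame: x ahead of the robot, y to its left, z up, the work surface at z = 0. Lengths are in m, angles in rad, forces in N, time in s.
With the tool pointing down it reaches from about 0.4 to 0.85 m from the base axis. Payload 4.5 kg.
Tool frame: the origin (TCP) lies midway between the tips of the shut fingers; the grasp point (between the pads) lies robot.hold_point_z behind it (robot.hold_point_z is the distance from the TCP to the grasp point, in m); z points along the fingers, y is the line along which they close (so a half turn about z gives the same grasp; the last joint's range is limited). The gripper opens to 88 mm and grips with 3 to 60 N. Pads are 18 mm wide; open, the fingers measure 123 mm over their backs; the gripper's body (75 mm by 187 mm) begins 45 mm behind the grasp point.
Start: joints at [-1.226, 0.689, -0.195, 1.565, 0.157, 0.902, -0.215], TCP at [0.191, 0.595, 0.239] pointing down, gripper open.
Joint ranges: [-3.01, 3.01], [-0.46, 2.08], [-1.47, 1.51], [0.13, 2.56], [-1, 4.14], [0.04, 2.09], [-2.66, 2.66]. Speed limits (rad/s): [2.57, 2.57, 3.14, 3.14, 3.14, 3.14, 3.14].

INTERFACE

Orientations are given as a unit quaternion [w, x, y, z].
In Python, from cell import robot gives the robot as it stands. The module is installed in compiled form; this text tells all that it offers.
- The arm moves only by the tool carry_out, never from a script. Its argument "targets" is a list of rows, each an object with "offset": the shift along the tool's x, y, z in units of 10 cm (1.0 is 10 cm), a list of three; "yaw": the turn about the tool's z in units of pi/2 rad (1.0 is pi/2 rad). In form: [{"offset": [tx, ty, tz], "yaw": yaw}, ...]. A call has exactly 10 rows; each row is the pose to reach, as a shift and turn from the pose commanded when the call began, along the tool's axes at that moment; what a row does not reach only later rows make up. A row lasts 1/10 s, in which the tool goes at most 50 mm and 8.59 degrees, less where a joint would pass 70% of its speed; a pose out of reach is approached as far as the arm can. A call with a number of a shift or a turn outside -1 to 1 is refused whole. A call with a gripper value outside its range is refused whole. "fingers" is the closure, from -1 (fully open) to 1 (shut), set as the call begins (left out, the last holds). The fingers move at their own pace and stop on an object; "newtons" is the grip in N (left out, the last holds). Time passes only in rows, so rows that repeat a pose let the fingers close, or fill a call up. It gives the time, the measured TCP pose, the force, the opening and the grip force at its end, in the units of the state.
- robot.read_state(): the state, without advancing time (a new reading comes with each control period).
- robot.grab_frame(name): name is "side" or "top"; returns a dict with "pixels" (384x512x3 uint8, red, green, blue), "z_map" (384x512 float32, m along the optical axis (not along the pixel's ray), 0 where there is no reading), "vfov" (degrees; the focal length in pixels is half the picture's height over the tangent of half this angle, whatever the lens; pixels are square), "cx", "cy" (the principal point, pixels), "origin" and "attitude" of the camera in the world. Camera axes: x right, y up, looking along -z (the intrinsics and any distortion apply to the point x, -y, -z); pixel columns grow to the right and rows downward; lengths in m; the calibration is good to about 2 mm. A picture is of the moment at which its call begins.
- robot.close_job(): hands the job in; it is judged then, once.
Trained networks look in a picture, given as the dict that the camera call returned (one of the last four; its "shot" number tells which), for a name from the list of things; names that differ only in an ending like _2 or _b are one class to them, and where a whole thing is asked for, a point or a joint stands for the part that bears it (a point fixed in the world has none). Each returns a list of dicts, best first, with "p" (0 to 1); they miss things now and then, are a little off and sometimes report something else, mostly with a low value. They report only what shows in the picture. A call takes as long as a camera call.
- robot.silhouettes(name, picture): "region" (384x512 bool, what is visible of it) and "extent" ([centre column, centre row, width, height] in pixels, round what is visible of it).
- robot.landmark_of(name, picture): "position" ([column, row] in pixels: a listed point, or the origin of a listed thing).
The state is a dict: "clock": time; "joint_positions": joint angles; "joint_velocities": joint speeds; "effort": joint torques, N m; "tool_pos": TCP position; "ee_rot": TCP orientation; "wrist_force": force on the tool from outside, world axes, zero at the start; "torque": the same for the moment, N m; "opening": opening from 0.0 (shut) to 1.0 (fully open); "gripper_force": force on a finger pad.
Only numpy, scipy, OpenCV 4.12 (cv2) and the standard library are available. Lean on these libraries where they do the work, as an engineer would, in place of code of your own. Each camera call takes 0.05 s, during which the arm holds its last target. There are 200 camera calls.

TASK

Do the trip test of the breaker box on the prep table. First pull the vacuum sealer's round front knob all the way out to cut its load, then press the round test button gently, leaving the lever alone, until the lever drops by itself; lift the lever back up until it latches and stays up when let go, and only then push the sealer's knob fully home. Leave the square key alone, do not lean hard on the test button, and leave everything else on the table where it stands.

Things in the scene. Friction and masses are not known exactly. Their poses are not given: they have to be found in the camera images.
- rcd: Breaker box, grey wedge fixed to the table, 160 deep (x), 180 wide (y), 139 mm high at the back. Origin: centre of its underside; x points away from its low front edge, z up. Its panel slopes 40 deg, rising along x from 30 mm height at x = -80 mm to 139 mm at x = +50 mm. Lever on the panel's left (y = +40 mm), test button and square key on its right (y = -35 mm). Left or right of the sealer.
- lever_tip (a point): Centre of the 20 mm ball grip of the black lever; the 10 mm thick stick is 45 mm long from hinge to ball centre. Moves with the lever; its axes are fixed to the lever.
- lever_hinge (a point): Hinge of the lever, in the panel's surface; the hinge axis is the box's y axis.
- lever (a joint): Lever angle, rad. 0 = against the upper stop, 15 deg from vertical towards the box's front; latched up it rests near 0.1; it grows as the lever drops towards the front, to 0.87 (65 deg from vertical). A spring and its weight pull it down with about 4 N at the ball. It latches only when lifted to within about 0.06 rad of the upper stop.
- test_top (a point): Centre of the outer face of the round black test button, 24 mm across, standing 14 mm proud of the panel. The point's z axis is the panel's normal, out of the box; the button is pressed along -z.
- test (a joint): Test button travel, m: 0 = out, 0.008 = fully in, about 3 N to start and 7 N fully in; the lever trips when it is pressed in about 3 to 4 mm. It also dips for a moment as the lever latches.
- key_top (a point): Centre of the outer face of the square black key, 22 mm wide, 8 mm proud of the panel, 65 mm below the test button on the slope. Not part of the test; z axis = the panel's normal.
- key (a joint): Square key travel, m: 0 = out, 0.005 = fully in.
- sealer: Vacuum sealer, fixed, 240 wide (y): a front ledge 85 mm high from x = -80 to x = +10 mm, behind it a chamber with a clear lid, 150 mm high, to x = +190 mm. Origin on the table under it, 80 mm behind the front face; x points away from the front, z up.
- knob_face (a point): Centre of the front face of the sealer's round black pull knob, 60 mm above the table: a disc 32 mm across and 16 mm thick on a 12 mm stem. At home this face is 40 mm in front of the sealer's front face (24 mm free between disc and sealer). Slides along the sealer's -x; its axes are the sealer's.
- knob (a joint): Pull knob travel, m: 0 = home, 0.030 = fully out; detented at both ends, about 6 N to leave either end.
- ramekin: White cup, 64 across, 45 mm high, in the gap between the machines. Bystander; origin under its centre.
- spatula: Spatula 260 mm long lying flat in front of the gap in the gap between the machines. Bystander; origin under its middle, x along it.
- bowl: White bowl 170 across, 70 mm high. Bystander; origin under its centre.
- plates: Stack of white plates, 200 across, 50 mm high. Bystander; origin under its centre.
- jar: Amber jar with a steel lid, 60 across, 85 mm high, behind the machines. Bystander; origin under its centre.
- mill: Dark wooden pepper mill, 56 across, 120 mm high, at the robot's right. Bystander; origin under its centre.
- beaker: Clear measuring beaker with a handle, 90 across, 100 mm high, at the robot's left. Bystander; origin under its centre.

How it is judged:
By the outcome, as a careful person would: the job done as asked, in the order asked, and still so for the second after the job is handed in, with the robot touching nothing.
It also fails if it takes over 70 s, if anything falls off the work surface, if the arm or the gripper's body presses on something with over 40 N, if the wrist force passes 120 N, or if a joint passes its speed limit or range.

## Working session

There is one attempt and no reset: what is moved stays moved. The work goes in short steps, Python scripts to look and compute and a tool call to move; the robot and the scene stay as the last step left them, time stands still between calls to the robot, and variables do not carry over. Pictures are saved under pics/ and viewed, at most 10 in all, crops included, and the job is handed in when it is done.

Besides the shell and the picture viewer there is one more tool, called after "Request:" as name(argument=value, ...) on one line, values as JSON. carry_out: Moves the arm, as the interface text tells. Shifts and turns lie within -1 to 1; 1 stands for 10 cm of shift or pi/2 rad of turn. Its arguments: {"type":"object","properties":{"targets":{"type":"array","items":{"type":"object","properties":{"offset":{"type":"array","items":{"type":"number"}},"yaw":{"type":"number"}}}},"fingers":{"type":"number"},"newtons":{"type":"number"}},"required":["targets"]}

```bash
mkdir -p pics; cat > h.py <<'E'
from cell import robot
import numpy as np, cv2
from scipy.spatial.transform import Rotation as R
def rot(q): return R.from_quat([q[1],q[2],q[3],q[0]]).as_matrix()
def att(f):
    a=np.array(f["attitude"]); return a if a.shape==(3,3) else rot(a)
def world(f,u,v,d):
    F=192/np.tan(np.radians(f["vfov"])/2)
    p=np.array([(u-f["cx"])/F*d,-(v-f["cy"])/F*d,-d])
    return att(f)@p+np.array(f["origin"])
def dep(f,u,v,r=2):
    z=f["z_map"][max(0,int(v)-r):int(v)+r+1,max(0,int(u)-r):int(u)+r+1]; z=z[z>0]
    return np.median(z) if z.size else 0
def ray(f,u,v): 
    o=np.array(f["origin"]); d=world(f,u,v,1)-o; return o,d
def save(f,n): cv2.imwrite("pics/"+n,cv2.cvtColor(f["pixels"],cv2.COLOR_RGB2BGR))
E
python3 - <<'E'
from h import *
np.set_printoptions(precision=4,suppress=True)
s=robot.read_state();print(s)
for c in("side","top"):
    f=robot.grab_frame(c);save(f,c+"0.png")
    print(c,{k:v for k,v in f.items() if k not in("pixels","z_map")})
    for n in["rcd","lever_tip","lever_hinge","test_top","key_top","sealer","knob_face","ramekin","spatula","bowl","plates","jar","mill","beaker"]:
        for r in robot.landmark_of(n,f)[:2]:
            u,v=r["position"];print(n,round(r["p"],2),np.round([u,v],1),world(f,u,v,dep(f,u,v)))
E
```

```text
{'clock': 0.0, 'joint_positions': array([-1.2262,  0.69  , -0.1945,  1.5663,  0.1573,  0.9025, -0.2151]), 'joint_velocities': array([-0.0004,  0.0004,  0.0016,  0.0013,  0.0014,  0.0012, -0.0004]), 'effort': array([ -0.0008, -52.7567,  -1.2669, -15.3437,  -0.0526,   0.0064,
         0.0002]), 'tool_pos': array([0.191 , 0.5944, 0.2379]), 'ee_rot': array([-0.0001,  0.1548,  0.988 , -0.0009]), 'wrist_force': array([-0.3539,  0.8047,  0.4163]), 'torque': array([-0.0692,  0.0194, -0.0259]), 'gripper_force': 0.0, 'opening': 1.0039054421163227}
side {'vfov': 46.426476998723814, 'cx': 258.95350972494674, 'cy': 187.67299217967354, 'origin': array([ 0.2247, -0.9555,  1.0733]), 'attitude': array([ 0.9103,  0.3819, -0.0576, -0.1492]), 'shot': 1}
rcd 0.83 [298.  254.9] [ 0.5568 -0.2715  0.068 ]
lever_tip 0.57 [280.6 219.9] [ 0.537  -0.1824  0.126 ]
lever_tip 0.54 [283.3 222.3] [ 0.5489 -0.1742  0.1025]
lever_hinge 0.75 [283.  225.3] [ 0.5475 -0.1763  0.0922]
lever_hinge 0.5 [231.8 149.9] [ 0.5281  0.31   -0.0039]
test_top 0.57 [303.1 235.8] [ 0.5807 -0.2441  0.1101]
key_top 0.61 [287.7 252.8] [ 0
[... 1092 characters left out ...]
_top 0.49 [330.2 174.4] [ 0.5826 -0.2561  0.1023]
test_top 0.35 [235.3 125.9] [0.7401 0.0204 0.058 ]
key_top 0.5 [325.9 195.5] [ 0.5272 -0.2499  0.0579]
key_top 0.26 [100.5 210.2] [0.4888 0.4301 0.0038]
sealer 0.84 [165.3 162.6] [0.6197 0.225  0.0857]
sealer 0.47 [305.4 185.2] [ 0.5528 -0.1849  0.0896]
knob_face 0.51 [163.3 198.6] [0.5158 0.231  0.0671]
ramekin 0.85 [239.5 164.2] [0.6328 0.0073 0.0053]
spatula 0.85 [249.9 230. ] [ 0.4278 -0.0244  0.0156]
bowl 0.76 [115.2 264. ] [0.3267 0.3788 0.0051]
plates 0.58 [369.4 264.9] [ 0.3227 -0.3746  0.0487]
jar 0.8 [238.4 123.4] [0.7407 0.011  0.0821]
mill 0.89 [384.1 216.5] [ 0.4635 -0.4184  0.0685]
beaker 0.9 [100.7 209.7] [0.4903 0.4295 0.004 ]
```

```bash
python3 - <<'E'
import cv2,numpy as np
a=cv2.imread("pics/side0.png")[100:350,130:400];b=cv2.imread("pics/top0.png")[90:300,70:430]
cv2.imwrite("pics/a.png",cv2.resize(a,None,fx=2.3,fy=2.3,interpolation=cv2.INTER_CUBIC));cv2.imwrite("pics/b.png",cv2.resize(b,None,fx=2.2,fy=2.2,interpolation=cv2.INTER_CUBIC))
E
```

```text
(no output)
```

View pics/a.png

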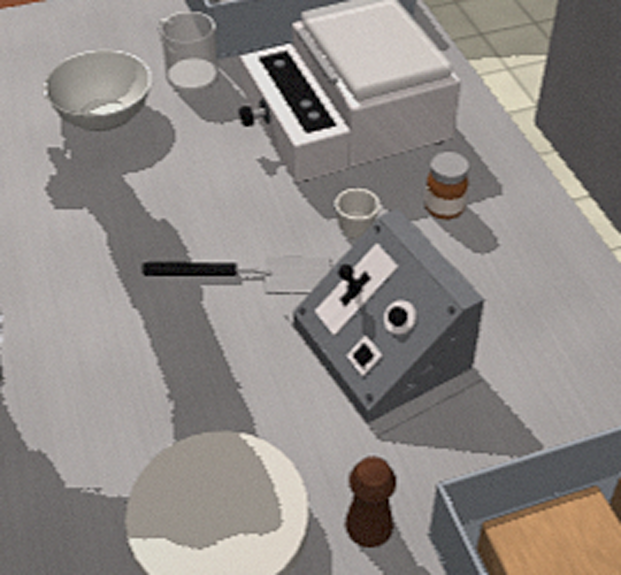

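View pics/b.png

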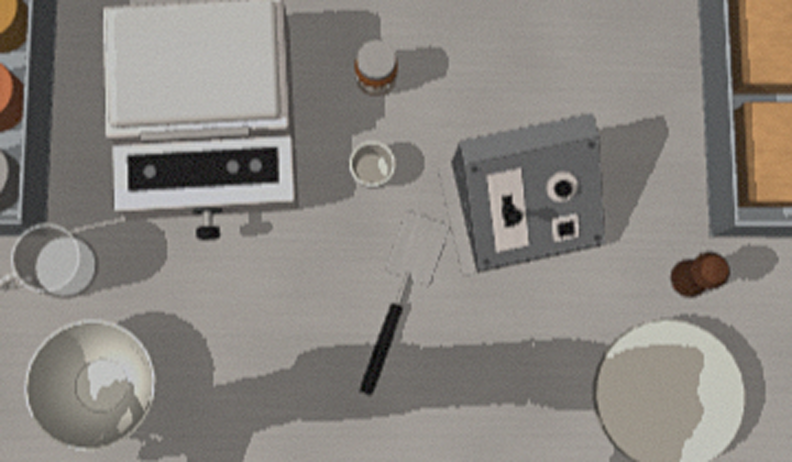

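The views show the sealer on the left, its knob near top px (164,195) and side px (238,150). The wedge is on the right, with the lever near side px (282,220), the button near (303,237) and the key near (288,254). Next I fit both boxes to the depth data.

```bash
cat > fit.py <<'E'
from h import *
from scipy.optimize import least_squares
np.set_printoptions(precision=4,suppress=True)
F={c:robot.grab_frame(c) for c in("side","top")}
def cloud(n,f):
    m=cv2.erode(robot.silhouettes(n,f)[0]["region"].astype(np.uint8),np.ones((3,3)))>0
    v,u=np.nonzero(m&(f["z_map"]>0)); d=f["z_map"][v,u]
    Fl=192/np.tan(np.radians(f["vfov"])/2)
    return np.c_[(u-f["cx"])/Fl*d,-(v-f["cy"])/Fl*d,-d]@att(f).T+f["origin"]
def wedge(p):
    x,y,z=p.T; c,s=np.cos(np.radians(40)),np.sin(np.radians(40))
    return np.max([-.08-x,x-.08,abs(y)-.09,z-.139,-s*(x+.08)+c*(z-.03)],0)
def seal(p):
    x,y,z=p.T
    return np.minimum(np.max([-.08-x,x-.01,abs(y)-.12,z-.085],0),np.max([.01-x,x-.19,abs(y)-.12,z-.15],0))
def loc(q,P):
    c,s=np.cos(q[2]),np.sin(q[2]); M=np.array([[c,-s,0],[s,c,0],[0,0,1]]); return (P-[q[0],q[1],0])@M,M
out={}
for n,g,q0 in(("rcd",wedge,[.57,-.21,.15]),("sealer",seal,[.62,.23,0.])):
    cl={c:cloud(n,F[c]) for c in F}
    for key,P in [*cl.items(),("both",np.vstack(list(cl.values())))]:
        r=least_squares(lambda q:g(loc(q,P)[0]),q0,loss="soft_l1",f_scale=.002)
        print(n,key,len(P),r.x,np.median(abs(g(loc(r.x,P)[0]))))
    out[n]=r.x
np.savez("pose.npz",**out)
q=out["rcd"];_,M=loc(q,np.zeros((1,3)))
nrm=M@[-np.sin(np.radians(40)),0,np.cos(np.radians(40))]; p0=M@[-.08,0,.03]+[q[0],q[1],0]
for n,h in(("test_top",.014),("key_top",.008),("lever_hinge",0)):
  for c,f in F.items():
    r=robot.landmark_of(n,f)[0]; o,d=ray(f,*r["position"]); P=o+d*((p0+h*nrm-o)@nrm)/(d@nrm)
    print(n,c,round(r["p"],2),r["position"],P,"local",loc(q,P[None])[0][0])
q=out["sealer"]
for c,f in F.items():
  for r in robot.landmark_of("knob_face",f)[:2]:
    o,d=ray(f,*r["position"]); P=o+d*((.06-o[2])/d[2]); print("knob",c,round(r["p"],2),r["position"],P,loc(q,P[None])[0][0])
  for r in robot.silhouettes("knob_face",f)[:2]: print("sil",c,r["p"],r["extent"],r["region"].sum())
  P=cloud("sealer",f)
E
python3 fit.py
```

```text
rcd side 4688 [ 0.5758 -0.2072  0.2235] 0.0015982408058574787
rcd top 3912 [ 0.5754 -0.2048  0.215 ] 0.0022463982663465977
rcd both 8600 [ 0.5758 -0.2067  0.2203] 0.0017712003345967582
sealer side 4986 [0.6373 0.2384 0.0656] 0.001830271219628539
sealer top 7797 [0.6372 0.2403 0.0625] 0.0024316470718124955
sealer both 12783 [0.6373 0.2386 0.0645] 0.0021499965293215045
test_top side 0.53 [303.9, 236.8] [ 0.5808 -0.2493  0.1117] local [-0.0044 -0.0427  0.1117]
test_top top 0.53 [326.8, 173.8] [ 0.5821 -0.2441  0.1138] local [-0.0019 -0.0379  0.1138]
key_top side 0.46 [289.7, 251.0] [ 0.5395 -0.2526  0.0695] local [-0.0454 -0.0369  0.0695]
key_top top 0.57 [324.5, 194.0] [ 0.5308 -0.2448  0.0638] local [-0.0522 -0.0274  0.0638]
lever_hinge side 0.7 [285.0, 223.0] [ 0.5571 -0.1675  0.089 ] local [-0.0097  0.0423  0.089 ]
lever_hinge top 0.66 [300.6, 181.8] [ 0.5623 -0.1707  0.0927] local [-0.0053  0.0381  0.0927]
knob side 0.38 [232.5, 152.1] [0.5091 0.2225 0.06  ] [-0.129  -0.0078  0.06  ]
sil side 0.49 [238.9, 150.2, 12.9, 9.7] 68
knob top 0.58 [166.5, 196.7] [0.5225 0.2228 0.06  ] [-0.1156 -0.0084  0.06  ]
knob top 0.28 [299.4, 184.7] [ 0.5593 -0.1711  0.06  ] [-0.1042 -0.4039  0.06  ]
sil top 0.54 [163.7, 193.1, 8.3, 10.9] 76
```

```bash
cat > ref.py <<'E'
from h import *
np.set_printoptions(precision=4,suppress=True)
P0=np.load("pose.npz")
def loc(q,P):
    c,s=np.cos(q[2]),np.sin(q[2]); M=np.array([[c,-s,0],[s,c,0],[0,0,1]]); return (P-[q[0],q[1],0])@M
def full(f):
    v,u=np.mgrid[:384,:512]; d=f["z_map"]; Fl=192/np.tan(np.radians(f["vfov"])/2)
    return np.stack([(u-f["cx"])/Fl*d,-(v-f["cy"])/Fl*d,-d],-1)@att(f).T+f["origin"]
if __name__=="__main__":
  print(robot.hold_point_z)
  s40,c40=np.sin(np.radians(40)),np.cos(np.radians(40))
  for c in("side","top"):
    f=robot.grab_frame(c);W=full(f);dark=(f["pixels"].max(2)<60)&(f["z_map"]>0)
    k=loc(P0["sealer"],W.reshape(-1,3)).reshape(W.shape)
    m=dark&(abs(k[...,0]+.11)<.025)&(abs(k[...,1])<.06)&(abs(k[...,2]-.06)<.03)
    if m.any(): print(c,"knob",m.sum(),"min",np.percentile(k[m],5,axis=0),"max",np.percentile(k[m],95,axis=0),"med",np.median(k[m],0))
    b=loc(P0["rcd"],W.reshape(-1,3)).reshape(W.shape)
    n=-s40*(b[...,0]+.08)+c40*(b[...,2]-.03); t=c40*(b[...,0]+.08)+s40*(b[...,2]-.03)
    for nm,y0,t0,h in(("test",-.035,.112,.014),("key",-.035,.047,.008)):
      m=dark&(abs(b[...,1]-y0)<.02)&(abs(t-t0)<.025)&(abs(n-h)<.007)
      A=np.c_[t[m],b[m][:,1],n[m]]
      if m.any():print(c,nm,m.sum(),"t,y,n lo",np.percentile(A,3,axis=0),"hi",np.percentile(A,97,axis=0))
    m=(abs(b[...,1]-.04)<.03)&(n>.012)&(abs(t-.08)<.06)&(f["z_map"]>0)
    for zz in(.018,.03,.04):
      mm=m&(n>zz)
      if mm.any():print(c,"lever n>",zz,mm.sum(),"mean xyz",b[mm].mean(0),"max",b[mm].max(0),"min",b[mm].min(0))
E
python3 ref.py
```

```text
0.0187
side knob 44 min [-0.1206 -0.018   0.052 ] max [-0.1054  0.0015  0.0751] med [-0.1137 -0.0113  0.0674]
side test 43 t,y,n lo [ 0.0975 -0.0467  0.0077] hi [ 0.115  -0.0294  0.0162]
side key 43 t,y,n lo [ 0.0318 -0.0456  0.0025] hi [ 0.0499 -0.0276  0.0112]
side lever n> 0.018 50 mean xyz [-0.0308  0.0363  0.1252] max [-0.0185  0.0452  0.1384] min [-0.0402  0.0296  0.1015]
side lever n> 0.03 39 mean xyz [-0.0329  0.0363  0.1307] max [-0.0226  0.0452  0.1384] min [-0.0402  0.0296  0.1166]
side lever n> 0.04 35 mean xyz [-0.0337  0.0367  0.1314] max [-0.0253  0.0452  0.1384] min [-0.0402  0.0296  0.121 ]
top knob 51 min [-0.1195 -0.0163  0.0646] max [-0.1062  0.009   0.0768] med [-0.1124 -0.0033  0.0718]
top test 33 t,y,n lo [ 0.0994 -0.0442  0.0093] hi [ 0.1152 -0.0251  0.0163]
top key 35 t,y,n lo [ 0.0331 -0.0433  0.0032] hi [ 0.0501 -0.0254  0.0114]
top lever n> 0.018 38 mean xyz [-0.032   0.0405  0.1308] max [-0.0201  0.0481  0.1368] min [-0.0411  0.0299  0.1111]
top lever n> 0.03 37 mean xyz [-0.0323  0.0404  0.1313] max [-0.0236  0.0481  0.1368] min [-0.0411  0.0299  0.1254]
top lever n> 0.04 36 mean xyz [-0.0325  0.0402  0.1314] max [-0.0236  0.0481  0.1368] min [-0.0411  0.0299  0.1254]
```

Request:
carry_out(targets=[{"offset":[-0.1,-0.06,0],"yaw":0},{"offset":[-0.2,-0.12,0],"yaw":0},{"offset":[-0.3,-0.18,0],"yaw":0},{"offset":[-0.4,-0.24,0],"yaw":0},{"offset":[-0.5,-0.3,0],"yaw":0},{"offset":[-0.6,-0.36,0],"yaw":0},{"offset":[-0.7,-0.42,0],"yaw":0},{"offset":[-0.8,-0.48,0],"yaw":0},{"offset":[-0.9,-0.54,0],"yaw":0},{"offset":[-1,-0.6,0],"yaw":0}])

```text
clock: 3.5
tool_pos: [0.2686, 0.5067, 0.2388]
ee_rot: [0.0, 0.155, 0.988, 0.0]
wrist_force: [-0.5, -0.4, -0.4]
opening: 1.002
gripper_force: 0.0
```

Request:
carry_out(targets=[{"offset":[-0.1,-0.06,0],"yaw":0},{"offset":[-0.2,-0.12,0],"yaw":0},{"offset":[-0.3,-0.18,0],"yaw":0},{"offset":[-0.4,-0.24,0],"yaw":0},{"offset":[-0.5,-0.3,0],"yaw":0},{"offset":[-0.6,-0.36,0],"yaw":0},{"offset":[-0.7,-0.42,0],"yaw":0},{"offset":[-0.8,-0.48,0],"yaw":0},{"offset":[-0.9,-0.54,0],"yaw":0},{"offset":[-1,-0.6,0],"yaw":0}])

```text
clock: 4.5
tool_pos: [0.3455, 0.419, 0.2387]
ee_rot: [0.0, 0.155, 0.988, 0.0]
wrist_force: [0.4, -0.8, -0.4]
opening: 0.999
gripper_force: 0.0
```

Request:
carry_out(targets=[{"offset":[-0.1,-0.06,0],"yaw":0},{"offset":[-0.2,-0.12,0],"yaw":0},{"offset":[-0.3,-0.18,0],"yaw":0},{"offset":[-0.4,-0.24,0],"yaw":0},{"offset":[-0.5,-0.3,0],"yaw":0},{"offset":[-0.6,-0.36,0],"yaw":0},{"offset":[-0.7,-0.42,0],"yaw":0},{"offset":[-0.8,-0.48,0],"yaw":0},{"offset":[-0.9,-0.54,0],"yaw":0},{"offset":[-1,-0.6,0],"yaw":0}])

```text
clock: 5.5
tool_pos: [0.4223, 0.3313, 0.2387]
ee_rot: [0.0, 0.155, 0.988, 0.0]
wrist_force: [0.2, 0.3, -1.2]
opening: 1.003
gripper_force: 0.0
```

Request:
carry_out(targets=[{"offset":[-0.1,-0.06,0],"yaw":-0.03},{"offset":[-0.2,-0.12,0],"yaw":-0.06},{"offset":[-0.3,-0.18,0],"yaw":-0.09},{"offset":[-0.4,-0.24,0],"yaw":-0.12},{"offset":[-0.5,-0.3,0],"yaw":-0.15},{"offset":[-0.6,-0.36,0],"yaw":-0.18},{"offset":[-0.7,-0.42,0],"yaw":-0.21},{"offset":[-0.8,-0.48,0],"yaw":-0.239},{"offset":[-0.9,-0.54,0],"yaw":-0.239},{"offset":[-1,-0.6,0],"yaw":-0.239}])

```text
clock: 6.5
tool_pos: [0.4992, 0.2434, 0.2387]
ee_rot: [-0.0, -0.032, 0.999, 0.0]
wrist_force: [0.9, 0.9, 0.4]
opening: 1.001
gripper_force: 0.0
```

Request:
carry_out(targets=[{"offset":[-0.05,-0.04,0],"yaw":0},{"offset":[-0.1,-0.08,0],"yaw":0},{"offset":[-0.15,-0.12,0.1],"yaw":0},{"offset":[-0.2,-0.16,0.2],"yaw":0},{"offset":[-0.255,-0.177,0.3],"yaw":0},{"offset":[-0.255,-0.177,0.45],"yaw":0},{"offset":[-0.255,-0.177,0.6],"yaw":0},{"offset":[-0.255,-0.177,0.75],"yaw":0},{"offset":[-0.255,-0.177,0.9],"yaw":0},{"offset":[-0.255,-0.177,1],"yaw":0}])

```text
clock: 7.5
tool_pos: [0.5245, 0.2281, 0.1368]
ee_rot: [-0.001, -0.033, 0.999, -0.0]
wrist_force: [0.1, 0.2, 0.1]
opening: 0.998
gripper_force: 0.0
```

```bash
python3 - <<'E'
from ref import *
import cv2
f=robot.grab_frame("side");cv2.imwrite("pics/c.png",cv2.resize(cv2.cvtColor(f["pixels"],cv2.COLOR_RGB2BGR)[90:230,170:370],None,fx=4,fy=4,interpolation=cv2.INTER_CUBIC))
print(robot.read_state()["tool_pos"])
E
```

```text
[0.5239 0.2277 0.1358]
```

View pics/c.png

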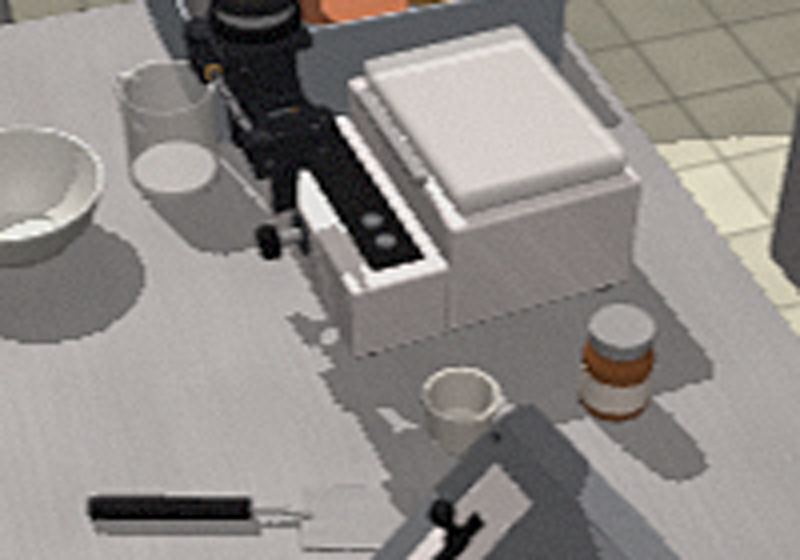

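The open gripper hangs above the knob, which sits at crop px (268,242). The line down is clear.

Request:
carry_out(targets=[{"offset":[0,0,0.15],"yaw":0},{"offset":[0,0,0.3],"yaw":0},{"offset":[0,0,0.45],"yaw":0},{"offset":[0,0,0.6],"yaw":0},{"offset":[0,0,0.7],"yaw":0},{"offset":[0,0,0.8],"yaw":0},{"offset":[0,0,0.9],"yaw":0},{"offset":[0,0,0.95],"yaw":0},{"offset":[0,0,0.95],"yaw":0},{"offset":[0,0,0.95],"yaw":0}])

```text
clock: 8.55
tool_pos: [0.5253, 0.2284, 0.0439]
ee_rot: [0.0, -0.032, 0.999, 0.0]
wrist_force: [-0.5, 0.8, 0.7]
opening: 0.999
gripper_force: 0.0
```

Request:
carry_out(targets=[{"offset":[0,0,0],"yaw":0},{"offset":[0,0,0],"yaw":0},{"offset":[0,0,0],"yaw":0},{"offset":[0,0,0],"yaw":0},{"offset":[0,0,0],"yaw":0},{"offset":[0,0,0],"yaw":0},{"offset":[0,0,0],"yaw":0},{"offset":[0,0,0],"yaw":0},{"offset":[0,0,0],"yaw":0},{"offset":[0,0,0],"yaw":0}], fingers=1, newtons=25)

```text
clock: 9.55
tool_pos: [0.5251, 0.2312, 0.0437]
ee_rot: [0.0, -0.033, 0.999, 0.002]
wrist_force: [-0.4, 5.9, -1.8]
opening: 0.353
gripper_force: 25.0
```

Request:
carry_out(targets=[{"offset":[0.03,0.03,0],"yaw":0},{"offset":[0.08,0.03,0],"yaw":0},{"offset":[0.12,0.03,0],"yaw":0},{"offset":[0.17,0.03,0],"yaw":0},{"offset":[0.22,0.03,0],"yaw":0},{"offset":[0.27,0.03,0],"yaw":0},{"offset":[0.32,0.03,0],"yaw":0},{"offset":[0.35,0.03,0],"yaw":0},{"offset":[0.36,0.03,0],"yaw":0},{"offset":[0.36,0.03,0],"yaw":0}])

```text
clock: 10.55
tool_pos: [0.4952, 0.2296, 0.044]
ee_rot: [0.005, -0.031, 1.0, 0.002]
wrist_force: [14.1, 2.0, -12.7]
opening: 0.351
gripper_force: 25.0
```

Request:
carry_out(targets=[{"offset":[-0.02,0,0],"yaw":0},{"offset":[-0.04,0,0],"yaw":0},{"offset":[-0.05,0,0],"yaw":0},{"offset":[-0.05,0,0],"yaw":0},{"offset":[-0.05,0,0],"yaw":0},{"offset":[-0.05,0,0],"yaw":0},{"offset":[-0.05,0,0],"yaw":0},{"offset":[-0.05,0,0],"yaw":0},{"offset":[-0.05,0,0],"yaw":0},{"offset":[-0.05,0,0],"yaw":0}])

```text
clock: 11.55
tool_pos: [0.4952, 0.2295, 0.0438]
ee_rot: [0.001, -0.032, 0.999, 0.0]
wrist_force: [4.9, 0.9, -4.7]
opening: 0.351
gripper_force: 25.0
```

Request:
carry_out(targets=[{"offset":[0,0,0],"yaw":0},{"offset":[0,0,0],"yaw":0},{"offset":[0,0,0],"yaw":0},{"offset":[0,0,0],"yaw":0},{"offset":[0,0,-0.15],"yaw":0},{"offset":[0,0,-0.3],"yaw":0},{"offset":[0,0,-0.5],"yaw":0},{"offset":[0,0,-0.7],"yaw":0},{"offset":[0,0,-0.9],"yaw":0},{"offset":[0,0,-1],"yaw":0}], fingers=-1)

```text
clock: 12.55
tool_pos: [0.4942, 0.2294, 0.1452]
ee_rot: [0.001, -0.032, 0.999, 0.0]
wrist_force: [0.5, 0.1, -0.1]
opening: 0.999
gripper_force: 0.0
```

```bash
python3 ref.py | grep knob; python3 -c "
from h import *
s=robot.read_state();print(s['clock'],s['tool_pos'],s['ee_rot'])"
```

```text
side knob 3 min [-0.1349 -0.0095  0.0685] max [-0.09   -0.0007  0.0816] med [-0.1347 -0.008   0.07  ]
12.65 [0.49450214 0.22949488 0.14476837] [ 9.31423259e-04 -3.22312067e-02  9.99479868e-01  5.24471089e-04]
```

Request:
carry_out(targets=[{"offset":[0,0,-0.1],"yaw":0},{"offset":[0,0,-0.2],"yaw":0},{"offset":[0,-0.1,-0.3],"yaw":0},{"offset":[0,-0.2,-0.4],"yaw":0},{"offset":[0,-0.35,-0.5],"yaw":0},{"offset":[0,-0.5,-0.6],"yaw":0},{"offset":[0,-0.65,-0.6],"yaw":0},{"offset":[0,-0.8,-0.6],"yaw":0},{"offset":[0,-0.9,-0.6],"yaw":0},{"offset":[0,-1,-0.6],"yaw":0}], fingers=1, newtons=10)

```text
clock: 13.65
tool_pos: [0.5003, 0.1284, 0.2033]
ee_rot: [-0.0, -0.032, 0.999, -0.0]
wrist_force: [-0.2, -0.9, -0.0]
opening: 0.119
gripper_force: 0.0
```

Request:
carry_out(targets=[{"offset":[0,-0.1,0],"yaw":0},{"offset":[0,-0.2,0],"yaw":0},{"offset":[0,-0.3,0],"yaw":0},{"offset":[0,-0.4,0],"yaw":0},{"offset":[0,-0.5,0],"yaw":0},{"offset":[0,-0.6,0],"yaw":0},{"offset":[0,-0.7,0],"yaw":0},{"offset":[0,-0.8,0],"yaw":0},{"offset":[0,-0.9,0],"yaw":0},{"offset":[0,-1,0],"yaw":0}])

```text
clock: 14.65
tool_pos: [0.507, 0.0288, 0.2037]
ee_rot: [0.0, -0.032, 0.999, 0.0]
wrist_force: [-0.3, -0.6, -0.3]
opening: 0.011
gripper_force: 0.0
```

Request:
carry_out(targets=[{"offset":[0,-0.1,0],"yaw":0},{"offset":[0,-0.2,0],"yaw":0},{"offset":[0,-0.3,0],"yaw":0},{"offset":[0,-0.4,0],"yaw":0},{"offset":[0,-0.5,0],"yaw":0},{"offset":[0,-0.6,0],"yaw":0},{"offset":[0,-0.7,0],"yaw":0},{"offset":[0,-0.8,0],"yaw":0},{"offset":[0,-0.9,0],"yaw":0},{"offset":[0,-1,0],"yaw":0}])

```text
clock: 15.65
tool_pos: [0.5134, -0.0709, 0.2037]
ee_rot: [0.0, -0.032, 0.999, 0.0]
wrist_force: [-0.6, 0.6, 0.0]
opening: 0.007
gripper_force: 0.0
```

Request:
carry_out(targets=[{"offset":[0,-0.1,0],"yaw":0},{"offset":[0,-0.2,0],"yaw":0},{"offset":[0,-0.3,0],"yaw":0},{"offset":[0,-0.4,0],"yaw":0},{"offset":[0,-0.5,0],"yaw":0},{"offset":[0,-0.6,0],"yaw":0},{"offset":[0,-0.7,0],"yaw":0},{"offset":[0,-0.8,0],"yaw":0},{"offset":[0,-0.9,0],"yaw":0},{"offset":[0,-1,0],"yaw":0}])

```text
clock: 16.65
tool_pos: [0.5199, -0.1708, 0.2037]
ee_rot: [0.0, -0.032, 0.999, 0.0]
wrist_force: [0.1, -0.3, -0.7]
opening: 0.007
gripper_force: 0.0
```

Request:
carry_out(targets=[{"offset":[-0.03,-0.1,0],"yaw":-0.02},{"offset":[-0.06,-0.2,0],"yaw":-0.04},{"offset":[-0.1,-0.3,0],"yaw":-0.06},{"offset":[-0.14,-0.4,0],"yaw":-0.08},{"offset":[-0.18,-0.5,0],"yaw":-0.099},{"offset":[-0.22,-0.6,0],"yaw":-0.099},{"offset":[-0.26,-0.7,0],"yaw":-0.099},{"offset":[-0.3,-0.77,0],"yaw":-0.099},{"offset":[-0.309,-0.803,0],"yaw":-0.099},{"offset":[-0.309,-0.803,0],"yaw":-0.099}])

```text
clock: 17.65
tool_pos: [0.556, -0.2484, 0.2036]
ee_rot: [-0.0, -0.11, 0.994, 0.0]
wrist_force: [0.4, 0.1, 0.1]
opening: 0.006
gripper_force: 0.0
```

```bash
cat > st.py <<'E'
from h import *
np.set_printoptions(precision=4,suppress=True)
s=robot.read_state();q=np.load("pose.npz")["rcd"];c,w=np.cos(q[2]),np.sin(q[2])
d=s["tool_pos"]-[q[0],q[1],0];M=rot(s["ee_rot"])
print(s["clock"],s["tool_pos"],"box",np.array([c*d[0]+w*d[1],-w*d[0]+c*d[1],d[2]]),"F",s["wrist_force"],"yaxis deg",np.degrees(np.arctan2(M[1,1],M[0,1])),"z",M[:,2])
E
python3 st.py; python3 ref.py
```

```text
17.65 [ 0.556  -0.2484  0.2036] box [-0.0284 -0.0364  0.2036] F [0.4305 0.0811 0.1419] yaxis deg 102.5748229113774 z [-0.  0. -1.]
0.0187
side knob 1 min [-0.1342 -0.008   0.0669] max [-0.1342 -0.008   0.0669] med [-0.1342 -0.008   0.0669]
side test 41 t,y,n lo [ 0.0975 -0.0465  0.008 ] hi [ 0.1152 -0.0296  0.0168]
side key 44 t,y,n lo [ 0.0317 -0.0456  0.0027] hi [ 0.0502 -0.0287  0.0103]
side lever n> 0.018 46 mean xyz [-0.0314  0.0367  0.1267] max [-0.0218  0.0466  0.1376] min [-0.041   0.0304  0.1047]
side lever n> 0.03 39 mean xyz [-0.0325  0.0369  0.1299] max [-0.0219  0.0466  0.1376] min [-0.041   0.0304  0.1185]
side lever n> 0.04 35 mean xyz [-0.0333  0.0373  0.1306] max [-0.0243  0.0466  0.1376] min [-0.041   0.0304  0.1216]
top knob 2 min [-0.0852 -0.0114  0.0692] max [-0.0851  0.0062  0.0748] med [-0.0852 -0.0026  0.072 ]
top test 38 t,y,n lo [ 0.0969 -0.0411  0.0083] hi [ 0.1161 -0.0255  0.0174]
top key 33 t,y,n lo [ 0.0333 -0.0444  0.0026] hi [ 0.0487 -0.0259  0.0111]
top lever n> 0.018 37 mean xyz [-0.0319  0.0405  0.1307] max [-0.0196  0.0482  0.1395] min [-0.04    0.03    0.1073]
top lever n> 0.03 36 mean xyz [-0.0323  0.0404  0.1314] max [-0.0232  0.0482  0.1395] min [-0.04    0.03    0.1194]
top lever n> 0.04 35 mean xyz [-0.0325  0.0403  0.1314] max [-0.0247  0.0482  0.1395] min [-0.04    0.03    0.1194]
```

Request:
carry_out(targets=[{"offset":[0,0,0.1],"yaw":0},{"offset":[0,0,0.2],"yaw":0},{"offset":[0,0,0.3],"yaw":0},{"offset":[0,0,0.4],"yaw":0},{"offset":[0,0,0.5],"yaw":0},{"offset":[0,0,0.6],"yaw":0},{"offset":[0,0,0.7],"yaw":0},{"offset":[0,0,0.78],"yaw":0},{"offset":[-0.03,0,0.82],"yaw":0},{"offset":[-0.06,0,0.86],"yaw":0}])

```text
clock: 18.75
tool_pos: [0.5621, -0.2467, 0.1174]
ee_rot: [0.0, -0.11, 0.994, 0.0]
wrist_force: [0.8, -0.4, -1.0]
opening: 0.008
gripper_force: 0.0
```

Request:
carry_out(targets=[{"offset":[-0.006,0,0.007],"yaw":0},{"offset":[-0.012,0,0.014],"yaw":0},{"offset":[-0.018,0,0.021],"yaw":0},{"offset":[-0.024,0,0.028],"yaw":0},{"offset":[-0.03,0,0.035],"yaw":0},{"offset":[-0.036,0,0.042],"yaw":0},{"offset":[-0.042,0,0.049],"yaw":0},{"offset":[-0.042,0,0.049],"yaw":0},{"offset":[-0.042,0,0.049],"yaw":0},{"offset":[-0.042,0,0.049],"yaw":0}])

```text
clock: 19.75
tool_pos: [0.5658, -0.2458, 0.1128]
ee_rot: [0.0, -0.11, 0.994, 0.0]
wrist_force: [0.0, 0.1, -0.5]
opening: 0.007
gripper_force: 0.0
```

```bash
python3 st.py; python3 ref.py|grep "lever n> 0.03"; python3 - <<'E'
from h import *
f=robot.grab_frame("side");cv2.imwrite("pics/d.png",cv2.resize(cv2.cvtColor(f["pixels"],cv2.COLOR_RGB2BGR)[160:290,220:360],None,fx=4.4,fy=4.4,interpolation=cv2.INTER_CUBIC))
E
```

```text
19.75 [ 0.5658 -0.2458  0.1128] box [-0.0182 -0.036   0.1128] F [ 0.0216  0.1254 -0.5   ] yaxis deg 102.61374061562555 z [-0.      0.0001 -1.    ]
side lever n> 0.03 113 mean xyz [-0.0422  0.0366  0.1738] max [-0.0247  0.0537  0.2154] min [-0.0541  0.0104  0.1159]
top lever n> 0.03 31 mean xyz [-0.0425  0.036   0.1752] max [-0.0261  0.0552  0.2127] min [-0.0545  0.0113  0.1288]
```

View pics/d.png

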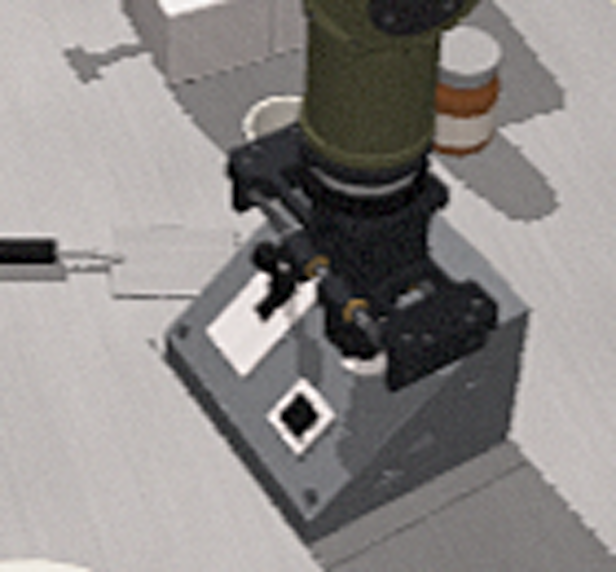

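The lever is still up (ball at crop px (270,255)), with the fingertips just above the button near (362,360). I'll press gently.

Request:
carry_out(targets=[{"offset":[-0.006,0,0.008],"yaw":0},{"offset":[-0.013,0,0.015],"yaw":0},{"offset":[-0.019,0,0.023],"yaw":0},{"offset":[-0.026,0,0.031],"yaw":0},{"offset":[-0.032,0,0.038],"yaw":0},{"offset":[-0.039,0,0.046],"yaw":0},{"offset":[-0.039,0,0.046],"yaw":0},{"offset":[-0.039,0,0.046],"yaw":0},{"offset":[-0.039,0,0.046],"yaw":0},{"offset":[-0.039,0,0.046],"yaw":0}])

```text
clock: 20.9
tool_pos: [0.5695, -0.245, 0.1082]
ee_rot: [-0.0, -0.11, 0.994, 0.0]
wrist_force: [-1.1, 0.1, 3.3]
opening: 0.007
gripper_force: 1.7
```

```bash
python3 st.py
```

```text
20.9 [ 0.5695 -0.245   0.1082] box [-0.0144 -0.0361  0.1082] F [-1.0852  0.1039  3.2726] yaxis deg 102.61240122763098 z [-0.0002  0.     -1.    ]
```

Request:
carry_out(targets=[{"offset":[-0.003,0,0.004],"yaw":0},{"offset":[-0.006,0,0.008],"yaw":0},{"offset":[-0.01,0,0.012],"yaw":0},{"offset":[-0.013,0,0.016],"yaw":0},{"offset":[-0.016,0,0.019],"yaw":0},{"offset":[-0.016,0,0.019],"yaw":0},{"offset":[-0.016,0,0.019],"yaw":0},{"offset":[-0.016,0,0.019],"yaw":0},{"offset":[-0.016,0,0.019],"yaw":0},{"offset":[-0.016,0,0.019],"yaw":0}])

```text
clock: 21.9
tool_pos: [0.571, -0.2448, 0.1062]
ee_rot: [-0.0, -0.11, 0.994, -0.0]
wrist_force: [-3.1, -0.9, 4.0]
opening: 0.004
gripper_force: 2.4
```

```bash
cat > lev.py <<'E'
from ref import *
s40,c40=np.sin(np.radians(40)),np.cos(np.radians(40))
for c in("side","top"):
    f=robot.grab_frame(c);W=full(f);b=loc(P0["rcd"],W.reshape(-1,3)).reshape(W.shape)
    n=-s40*(b[...,0]+.08)+c40*(b[...,2]-.03)
    m=(abs(b[...,1]-.04)<.018)&(n>.02)&(b[...,2]<.145)&(abs(b[...,0]+.04)<.05)&(f["z_map"]>0)
    if m.any(): print(c,m.sum(),"mean",b[m].mean(0),"min",b[m].min(0),"max",b[m].max(0))
E
python3 st.py;python3 lev.py
```

```text
21.9 [ 0.571  -0.2448  0.1062] box [-0.0129 -0.0362  0.1062] F [-3.0998 -0.8554  4.0322] yaxis deg 102.60781926997817 z [-0.0003 -0.0001 -1.    ]
side 50 mean [-0.0537  0.0372  0.1062] min [-0.0662  0.0308  0.0937] max [-0.034   0.0491  0.1149]
top 52 mean [-0.0515  0.0407  0.106 ] min [-0.065   0.0299  0.0934] max [-0.0305  0.0486  0.1143]
```

The lever has tripped and its ball is now near box (-0.057, 0.040, 0.1045). I'll retreat and grasp it.

Request:
carry_out(targets=[{"offset":[0.04,0,-0.05],"yaw":0},{"offset":[0.09,0,-0.11],"yaw":0},{"offset":[0.14,0,-0.17],"yaw":0},{"offset":[0.14,0,-0.27],"yaw":0},{"offset":[0.14,0,-0.37],"yaw":0},{"offset":[0.14,0,-0.47],"yaw":0},{"offset":[0.14,0,-0.57],"yaw":0},{"offset":[0.14,0,-0.67],"yaw":0},{"offset":[0.14,0,-0.77],"yaw":0},{"offset":[0.14,0,-0.8],"yaw":0}])

```text
clock: 23.0
tool_pos: [0.5583, -0.2478, 0.1877]
ee_rot: [0.001, -0.11, 0.994, -0.0]
wrist_force: [0.6, 0.4, 0.4]
opening: 0.008
gripper_force: 0.0
```

Request:
carry_out(targets=[{"offset":[0.03,0.1,0],"yaw":0},{"offset":[0.06,0.2,0],"yaw":0},{"offset":[0.1,0.3,0],"yaw":0},{"offset":[0.15,0.4,0],"yaw":0},{"offset":[0.2,0.5,0],"yaw":0},{"offset":[0.24,0.6,0],"yaw":0},{"offset":[0.28,0.7,0],"yaw":0},{"offset":[0.296,0.757,0],"yaw":0},{"offset":[0.296,0.757,0],"yaw":0},{"offset":[0.296,0.757,0],"yaw":0}], fingers=-0.1)

```text
clock: 24.0
tool_pos: [0.5124, -0.1805, 0.1864]
ee_rot: [0.0, -0.11, 0.994, -0.0]
wrist_force: [0.3, -0.8, -0.1]
opening: 0.55
gripper_force: 0.0
```

```bash
python3 st.py;python3 lev.py; python3 -c "
from h import *
print(robot.read_state()['opening'])"
```

```text
24.0 [ 0.5124 -0.1805  0.1864] box [-0.0561  0.0394  0.1864] F [ 0.3014 -0.7757 -0.1037] yaxis deg 102.60674550985661 z [ 0.0005 -0.0003 -1.    ]
side 49 mean [-0.0538  0.0374  0.1064] min [-0.0665  0.0299  0.0955] max [-0.0313  0.0472  0.1141]
top 9 mean [-0.0411  0.0379  0.1027] min [-0.0475  0.0352  0.0953] max [-0.0338  0.0413  0.1068]
0.5513063781643266
```

Request:
carry_out(targets=[{"offset":[0,0,0.15],"yaw":0},{"offset":[0,0,0.3],"yaw":0},{"offset":[0,0,0.4],"yaw":0},{"offset":[0,0,0.5],"yaw":0},{"offset":[0,0,0.6],"yaw":0},{"offset":[0,0,0.7],"yaw":0},{"offset":[0,0,0.8],"yaw":0},{"offset":[0,0,0.9],"yaw":0},{"offset":[0,0,1],"yaw":0},{"offset":[0,0,1],"yaw":0}])

```text
clock: 25.1
tool_pos: [0.5113, -0.18, 0.0849]
ee_rot: [-0.001, -0.11, 0.994, 0.0]
wrist_force: [-0.7, -0.6, -0.8]
opening: 0.546
gripper_force: 0.0
```

Request:
carry_out(targets=[{"offset":[0,0,0],"yaw":0},{"offset":[0,0,0],"yaw":0},{"offset":[0,0,0],"yaw":0},{"offset":[0,0,0],"yaw":0},{"offset":[0,0,0],"yaw":0},{"offset":[0,0,0],"yaw":0},{"offset":[0,0,0],"yaw":0},{"offset":[0,0,0],"yaw":0},{"offset":[0,0,0],"yaw":0},{"offset":[0,0,0],"yaw":0}], fingers=1, newtons=15)

```text
clock: 26.1
tool_pos: [0.5121, -0.1792, 0.0865]
ee_rot: [0.0, -0.11, 0.994, 0.001]
wrist_force: [-1.4, 4.9, 5.2]
opening: 0.207
gripper_force: 15.0
```

```bash
python3 st.py
```

```text
26.1 [ 0.5121 -0.1792  0.0865] box [-0.0561  0.0407  0.0865] F [-1.3904  4.9242  5.1589] yaxis deg 102.66790406557271 z [ 0.      0.0012 -1.    ]
```

Request:
carry_out(targets=[{"offset":[-0.018,0.01,-0.035],"yaw":0},{"offset":[-0.039,0.01,-0.068],"yaw":0},{"offset":[-0.063,0.01,-0.099],"yaw":0},{"offset":[-0.09,0.01,-0.128],"yaw":0},{"offset":[-0.119,0.01,-0.155],"yaw":0},{"offset":[-0.15,0.01,-0.179],"yaw":0},{"offset":[-0.183,0.01,-0.2],"yaw":0},{"offset":[-0.218,0.01,-0.218],"yaw":0},{"offset":[-0.254,0.01,-0.233],"yaw":0},{"offset":[-0.276,0.01,-0.24],"yaw":0}])

```text
clock: 27.1
tool_pos: [0.5362, -0.1739, 0.11]
ee_rot: [-0.003, -0.109, 0.994, -0.0]
wrist_force: [-5.5, 3.1, 1.5]
opening: 0.209
gripper_force: 15.0
```

Request:
carry_out(targets=[{"offset":[-0.01,0,-0.002],"yaw":0},{"offset":[-0.02,0,-0.005],"yaw":0},{"offset":[-0.03,0,-0.007],"yaw":0},{"offset":[-0.04,0,-0.01],"yaw":0},{"offset":[-0.05,0,-0.012],"yaw":0},{"offset":[-0.05,0,-0.012],"yaw":0},{"offset":[-0.05,0,-0.012],"yaw":0},{"offset":[-0.05,0,-0.012],"yaw":0},{"offset":[-0.05,0,-0.012],"yaw":0},{"offset":[-0.05,0,-0.012],"yaw":0}])

```text
clock: 28.1
tool_pos: [0.5423, -0.1725, 0.1119]
ee_rot: [-0.002, -0.11, 0.994, -0.0]
wrist_force: [-5.9, 2.1, 1.5]
opening: 0.211
gripper_force: 15.1
```

```bash
python3 st.py
```

```text
28.1 [ 0.5423 -0.1725  0.1119] box [-0.0252  0.0406  0.1119] F [-5.889   2.0573  1.5198] yaxis deg 102.5829287264197 z [-0.0029 -0.0008 -1.    ]
```

Request:
carry_out(targets=[{"offset":[-0.01,0,-0.002],"yaw":0},{"offset":[-0.02,0,-0.004],"yaw":0},{"offset":[-0.03,0,-0.006],"yaw":0},{"offset":[-0.04,0,-0.008],"yaw":0},{"offset":[-0.04,0,-0.008],"yaw":0},{"offset":[-0.04,0,-0.008],"yaw":0},{"offset":[-0.04,0,-0.008],"yaw":0},{"offset":[-0.04,0,-0.008],"yaw":0},{"offset":[-0.04,0,-0.008],"yaw":0},{"offset":[-0.04,0,-0.008],"yaw":0}])

```text
clock: 29.1
tool_pos: [0.5435, -0.1723, 0.1121]
ee_rot: [-0.004, -0.109, 0.994, -0.0]
wrist_force: [-9.9, 2.3, 1.7]
opening: 0.206
gripper_force: 15.0
```

```bash
python3 st.py
```

```text
29.1 [ 0.5435 -0.1723  0.1121] box [-0.024   0.0406  0.1121] F [-9.8732  2.2866  1.6974] yaxis deg 102.54531780840345 z [-0.0085 -0.0016 -1.    ]
```

Request:
carry_out(targets=[{"offset":[0.01,0,0.001],"yaw":0},{"offset":[0.02,0,0.003],"yaw":0},{"offset":[0.03,0,0.005],"yaw":0},{"offset":[0.04,0,0.007],"yaw":0},{"offset":[0.05,0,0.009],"yaw":0},{"offset":[0.06,0,0.011],"yaw":0},{"offset":[0.065,0,0.012],"yaw":0},{"offset":[0.065,0,0.012],"yaw":0},{"offset":[0.065,0,0.012],"yaw":0},{"offset":[0.065,0,0.012],"yaw":0}])

```text
clock: 30.1
tool_pos: [0.5406, -0.1729, 0.1112]
ee_rot: [-0.001, -0.11, 0.994, -0.0]
wrist_force: [-4.7, 3.3, -0.8]
opening: 0.208
gripper_force: 15.0
```

```bash
python3 st.py
```

```text
30.1 [ 0.5406 -0.1729  0.1112] box [-0.0269  0.0406  0.1112] F [-4.6771  3.2871 -0.7704] yaxis deg 102.59678038423884 z [-0.0015 -0.0003 -1.    ]
```

Request:
carry_out(targets=[{"offset":[0.01,0,0.003],"yaw":0},{"offset":[0.02,0,0.006],"yaw":0},{"offset":[0.03,0,0.01],"yaw":0},{"offset":[0.04,0,0.014],"yaw":0},{"offset":[0.04,0,0.014],"yaw":0},{"offset":[0.04,0,0.014],"yaw":0},{"offset":[0.04,0,0.014],"yaw":0},{"offset":[0.04,0,0.014],"yaw":0},{"offset":[0.04,0,0.014],"yaw":0},{"offset":[0.04,0,0.014],"yaw":0}])

```text
clock: 31.1
tool_pos: [0.5387, -0.1733, 0.1103]
ee_rot: [0.001, -0.11, 0.994, -0.0]
wrist_force: [-1.3, 3.8, 5.5]
opening: 0.209
gripper_force: 15.1
```

```bash
python3 st.py
```

```text
31.1 [ 0.5387 -0.1733  0.1103] box [-0.0289  0.0406  0.1103] F [-1.276   3.7639  5.4505] yaxis deg 102.63228301805296 z [ 0.0026  0.0002 -1.    ]
```

Request:
carry_out(targets=[{"offset":[0,0,0],"yaw":0},{"offset":[0,0,0],"yaw":0},{"offset":[0,0,0],"yaw":0},{"offset":[0,0,0],"yaw":0},{"offset":[0,0,0],"yaw":0},{"offset":[0,0,-0.1],"yaw":0},{"offset":[0,0,-0.25],"yaw":0},{"offset":[0,0,-0.45],"yaw":0},{"offset":[0,0,-0.7],"yaw":0},{"offset":[0,0,-0.95],"yaw":0}], fingers=-0.1)

```text
clock: 32.1
tool_pos: [0.5372, -0.1736, 0.2062]
ee_rot: [0.0, -0.11, 0.994, 0.0]
wrist_force: [0.2, -0.2, 1.3]
opening: 0.547
gripper_force: 0.0
```

```bash
python3 st.py; python3 lev.py
```

```text
32.1 [ 0.5372 -0.1736  0.2062] box [-0.0304  0.0407  0.2062] F [ 0.204  -0.1877  1.2911] yaxis deg 102.62542516785363 z [ 0.      0.0001 -1.    ]
side 47 mean [-0.0313  0.0366  0.1264] min [-0.0405  0.0308  0.1018] max [-0.0221  0.0465  0.1367]
top 5 mean [-0.0389  0.0379  0.1281] min [-0.0405  0.0348  0.1236] max [-0.037   0.041   0.1303]
```

Request:
carry_out(targets=[{"offset":[0,0.1,0],"yaw":0},{"offset":[0,0.2,0],"yaw":0},{"offset":[0,0.3,0],"yaw":0},{"offset":[0,0.4,0],"yaw":0},{"offset":[0,0.5,0],"yaw":0},{"offset":[0,0.6,0],"yaw":0},{"offset":[0,0.7,0],"yaw":0},{"offset":[0,0.8,0],"yaw":0},{"offset":[0,0.9,0],"yaw":0},{"offset":[0,1,0],"yaw":0}], fingers=1)

```text
clock: 33.2
tool_pos: [0.5154, -0.0752, 0.2047]
ee_rot: [0.0, -0.11, 0.994, 0.0]
wrist_force: [-0.7, 0.2, 0.2]
opening: 0.011
gripper_force: 0.0
```

Request:
carry_out(targets=[{"offset":[0,0.1,0],"yaw":0},{"offset":[0,0.2,0],"yaw":0},{"offset":[0,0.3,0],"yaw":0},{"offset":[0,0.4,0],"yaw":0},{"offset":[0,0.5,0],"yaw":0},{"offset":[0,0.6,0],"yaw":0},{"offset":[0,0.7,0],"yaw":0},{"offset":[0,0.8,0],"yaw":0},{"offset":[0,0.9,0],"yaw":0},{"offset":[0,1,0],"yaw":0}])

```text
clock: 34.2
tool_pos: [0.4935, 0.0224, 0.2047]
ee_rot: [0.0, -0.11, 0.994, 0.0]
wrist_force: [1.1, -0.4, 0.8]
opening: 0.002
gripper_force: 0.0
```

Request:
carry_out(targets=[{"offset":[0,0.1,0],"yaw":0},{"offset":[0,0.2,0],"yaw":0},{"offset":[0,0.3,0],"yaw":0},{"offset":[0,0.4,0],"yaw":0},{"offset":[0,0.5,0],"yaw":0},{"offset":[0,0.6,0],"yaw":0},{"offset":[0,0.7,0],"yaw":0},{"offset":[0,0.8,0],"yaw":0},{"offset":[0,0.9,0],"yaw":0},{"offset":[0,1,0],"yaw":0}])

```text
clock: 35.2
tool_pos: [0.4717, 0.12, 0.2047]
ee_rot: [0.0, -0.11, 0.994, 0.0]
wrist_force: [-0.2, -0.9, -0.6]
opening: 0.006
gripper_force: 0.0
```

Request:
carry_out(targets=[{"offset":[0,0.1,0],"yaw":0.01},{"offset":[0,0.2,0],"yaw":0.03},{"offset":[0,0.3,0],"yaw":0.05},{"offset":[0,0.4,0],"yaw":0.07},{"offset":[-0.03,0.5,0],"yaw":0.09},{"offset":[-0.06,0.6,0],"yaw":0.099},{"offset":[-0.09,0.7,0],"yaw":0.099},{"offset":[-0.119,0.8,0],"yaw":0.099},{"offset":[-0.119,0.9,0],"yaw":0.099},{"offset":[-0.119,1,0],"yaw":0.099}])

```text
clock: 36.2
tool_pos: [0.4614, 0.2201, 0.2047]
ee_rot: [-0.0, -0.032, 0.999, 0.0]
wrist_force: [0.5, 0.6, -0.1]
opening: 0.008
gripper_force: 0.0
```

```bash
python3 lev.py; python3 - <<'E'
from ref import *
s=robot.read_state();print(s["clock"],s["tool_pos"],"sealer local",loc(P0["sealer"],s["tool_pos"][None]))
for c in("side","top"):
    f=robot.grab_frame(c);W=full(f);k=loc(P0["sealer"],W.reshape(-1,3)).reshape(W.shape)
    m=(f["pixels"].max(2)<60)&(abs(k[...,0]+.135)<.03)&(abs(k[...,1])<.04)&(abs(k[...,2]-.06)<.022)
    if m.any(): print(c,m.sum(),np.percentile(k[m],5,axis=0),np.percentile(k[m],95,axis=0))
E
```

```text
side 46 mean [-0.0315  0.0365  0.127 ] min [-0.041   0.0294  0.1032] max [-0.0213  0.0448  0.1373]
top 38 mean [-0.0322  0.0402  0.1317] min [-0.0407  0.0306  0.1199] max [-0.0234  0.0489  0.1422]
36.3 [0.461  0.2213 0.2048] sealer local [[-0.177  -0.0059  0.2048]]
side 42 [-0.1499 -0.0191  0.0528] [-0.1362  0.0039  0.0734]
```

Request:
carry_out(targets=[{"offset":[0.04,0.05,0.1],"yaw":0},{"offset":[0.04,0.05,0.2],"yaw":0},{"offset":[0.04,0.05,0.3],"yaw":0},{"offset":[0.04,0.05,0.4],"yaw":0},{"offset":[0.04,0.05,0.5],"yaw":0},{"offset":[0.04,0.05,0.6],"yaw":0},{"offset":[0.04,0.05,0.7],"yaw":0},{"offset":[0.04,0.05,0.8],"yaw":0},{"offset":[0.04,0.05,0.9],"yaw":0},{"offset":[0.04,0.05,1],"yaw":0}])

```text
clock: 37.4
tool_pos: [0.4573, 0.2241, 0.1039]
ee_rot: [0.0, -0.032, 0.999, 0.0]
wrist_force: [-0.2, -0.0, 0.3]
opening: 0.008
gripper_force: 0.0
```

Request:
carry_out(targets=[{"offset":[0,0,0.1],"yaw":0},{"offset":[0,0,0.2],"yaw":0},{"offset":[0,0,0.3],"yaw":0},{"offset":[0,0,0.4],"yaw":0},{"offset":[0,0,0.5],"yaw":0},{"offset":[0,0,0.56],"yaw":0},{"offset":[-0.05,0,0.56],"yaw":0},{"offset":[-0.1,0,0.56],"yaw":0},{"offset":[-0.15,0,0.56],"yaw":0},{"offset":[-0.2,0,0.56],"yaw":0}])

```text
clock: 38.4
tool_pos: [0.4783, 0.2255, 0.0491]
ee_rot: [0.001, -0.032, 0.999, 0.0]
wrist_force: [-0.2, 0.2, 0.2]
opening: 0.004
gripper_force: 0.0
```

Request:
carry_out(targets=[{"offset":[-0.04,0,0],"yaw":0},{"offset":[-0.08,0,0],"yaw":0},{"offset":[-0.12,0,0],"yaw":0},{"offset":[-0.16,0,0],"yaw":0},{"offset":[-0.2,0,0],"yaw":0},{"offset":[-0.24,0,0],"yaw":0},{"offset":[-0.28,0,0],"yaw":0},{"offset":[-0.31,0,0],"yaw":0},{"offset":[-0.34,0,0],"yaw":0},{"offset":[-0.36,0,0],"yaw":0}])

```text
clock: 39.4
tool_pos: [0.5086, 0.2271, 0.0484]
ee_rot: [-0.004, -0.033, 0.999, -0.001]
wrist_force: [-14.9, -0.2, 9.7]
opening: 0.001
gripper_force: 7.6
```

```bash
python3 - <<'E'
from ref import *
s=robot.read_state();print(s["clock"],s["tool_pos"],"sealer local",loc(P0["sealer"],s["tool_pos"][None]),s["wrist_force"])
E
```

```text
39.4 [0.5086 0.2271 0.0484] sealer local [[-0.1291 -0.0032  0.0484]] [-14.8766  -0.1646   9.7361]
```

Request:
carry_out(targets=[{"offset":[0.05,0,0],"yaw":0},{"offset":[0.15,0,0],"yaw":0},{"offset":[0.25,0,0],"yaw":0},{"offset":[0.4,0,0],"yaw":0},{"offset":[0.5,0,-0.1],"yaw":0},{"offset":[0.6,0,-0.3],"yaw":0},{"offset":[0.7,0,-0.5],"yaw":0},{"offset":[0.7,0,-0.7],"yaw":0},{"offset":[0.7,0,-0.9],"yaw":0},{"offset":[0.7,0,-1],"yaw":0}])

```text
clock: 40.4
tool_pos: [0.444, 0.2236, 0.1509]
ee_rot: [0.002, -0.032, 0.999, 0.001]
wrist_force: [0.8, -1.2, -0.2]
opening: 0.003
gripper_force: 0.0
```

```bash
python3 lev.py; python3 - <<'E'
from ref import *
s=robot.read_state();print(s["clock"],s["tool_pos"])
for c in("side","top"):
    f=robot.grab_frame(c);W=full(f);k=loc(P0["sealer"],W.reshape(-1,3)).reshape(W.shape)
    m=(f["pixels"].max(2)<60)&(abs(k[...,0]+.125)<.04)&(abs(k[...,1])<.04)&(abs(k[...,2]-.06)<.022)
    if m.any(): print(c,m.sum(),np.percentile(k[m],5,axis=0),np.percentile(k[m],95,axis=0))
    if c=="side": cv2.imwrite("pics/e.png",cv2.resize(cv2.cvtColor(f["pixels"],cv2.COLOR_RGB2BGR)[90:350,130:400],None,fx=2.2,fy=2.2,interpolation=cv2.INTER_CUBIC))
E
```

```text
side 45 mean [-0.0315  0.0367  0.1273] min [-0.0408  0.0304  0.1026] max [-0.0212  0.0483  0.1364]
top 38 mean [-0.0322  0.0403  0.1319] min [-0.0406  0.0308  0.1238] max [-0.0239  0.0488  0.1395]
40.5 [0.4442 0.2236 0.1502]
side 39 [-0.1198 -0.0189  0.0534] [-0.1065  0.0013  0.0763]
top 44 [-0.1187 -0.0159  0.0614] [-0.1063  0.0058  0.0775]
```

View pics/e.png

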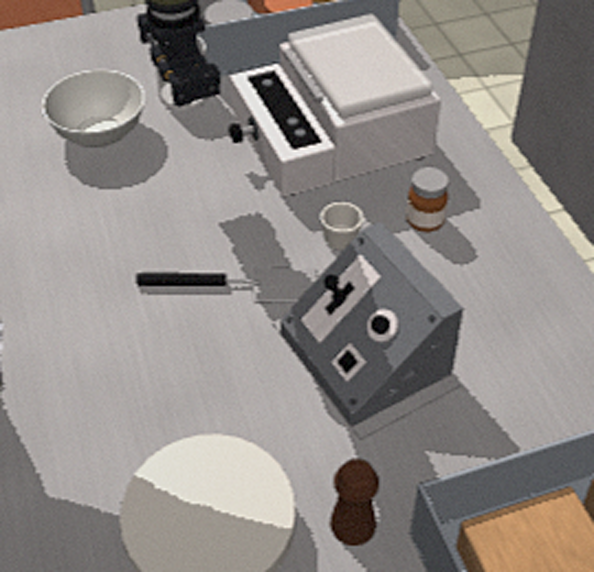

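The knob is home at crop px (240,131), the lever is up at (333,288), and nothing else has moved. The gripper is clear of everything.

```bash
python3 -c "
from cell import robot
print(robot.close_job())"
```

```text
the job is handed in; nothing more can be done
None
```

The trip test was done in the order asked and handed in at about 41 s. The knob came fully out, a gentle press of about 5 N tripped the lever, it was lifted and stayed latched when let go, and the knob went fully home; the square key and everything else stayed put. The hand-in gave no verdict.

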